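# Clear the jig and hold a marble block hard into its corner

### The arm

A 6-joint arm with a two-finger parallel gripper is mounted at the origin on the work surface. World frame = base frame: x ahead of the robot, y to its left, z up, the work surface at z = 0. Lengths are in m, angles in degrees, forces in N, time in s.
With the tool pointing down it reaches from about 0.35 to 0.875 m from the base axis. Payload 4.2 kg.
Tool frame: the origin (TCP) lies midway between the tips of the shut fingers; the grasp point (between the pads) lies 19 mm behind it; z points along the fingers, y is the direction in which the jaws open and shut (so a half turn about z gives the same grasp; the last joint's range is limited). The gripper opens to 87 mm and grips with 3 to 60 N. Pads are 19 mm wide; open, the fingers measure 117 mm over their backs; the gripper's body (75 mm by 190 mm) begins 51 mm behind the grasp point.
Start: joints at [-53.022, 22.042, 0.453, 0, -68.411, -14.817], TCP at [0.236, -0.579, 0.223] pointing down, gripper open.
Joint ranges: [-179.83, 179.83], [-69.29, 118.12], [-61.27, 80.66], [-181.25, 117.63], [-171.15, -9.14], [-177.46, 177.46]. Speed limits (degrees/s): [159.86, 159.86, 180, 180, 180, 180].

### API

Orientations are given as a 3x3 rotation matrix whose columns are the frame's x, y, z axes.
In Python, from station import r gives the robot as it stands.
- The arm moves only by the tool play_rows, never from a script. Its argument "commands" is a list that holds one entry, the list of rows, each a list of 7 numbers: the shift along the world's x, y, z in m, then the turn, a rotation vector about the world's x, y, z in rad, then the closure, from 0 (fully open) to 1 (shut). A call has 1 to 5 rows; each row is the pose to reach, as a shift and turn from the pose commanded when the call began; what a row does not reach only later rows make up. A row lasts 1/10 s, in which the tool goes at most 50 mm and 8.59 degrees, less where a joint would pass 70% of its speed; a pose out of reach is approached as far as the arm can. A call with a gripper value outside its range is refused whole. The fingers move at their own pace and stop on an object; the grip force is fixed at half the most. Time passes only in rows, so rows that repeat a pose let the fingers close. It gives the time, the measured TCP pose, the force and the opening at its end, in the units of the state.
- r.sense(): the state, without advancing time (a new reading comes with each control period).
- r.capture(name): name is "side" or "top" or "wrist"; returns a dict with "image" (384x512x3 uint8, red, green, blue), "range_z" (384x512 float32, m along the optical axis (not along the pixel's ray), 0 where there is no reading), "intrinsics" (3x3 intrinsics, pixels), "extrinsics" (4x4, takes a point from camera to world coordinates); the wrist camera has in their place "mount" (4x4, takes a point from camera to tool coordinates, whose origin is the TCP and whose axes are the flange's). Camera axes: x right, y up, looking along -z (the intrinsics and any distortion apply to the point x, -y, -z); pixel columns grow to the right and rows downward; lengths in m; the calibration is good to about 2 mm. A picture is of the moment at which its call begins: read the wrist's pose just before it.
- r.finish_job(): hands the job in, once; it reports no verdict.
The state is a dict: "time_s": time; "joints": joint angles; "joint_velocities": joint speeds; "effort": joint torques, N m; "tcp_pos": TCP position; "ee_rot": TCP orientation; "wrist_force": force on the tool from outside, world axes, zero at the start; "moment": the same for the moment, N m; "gripper_width": opening from 0.0 (shut) to 1.0 (fully open).
Only numpy, scipy, OpenCV 4.12 (cv2) and the standard library are available. Lean on these libraries where they do the work, as an engineer would, in place of code of your own. Each camera call takes 0.05 s, during which the arm holds its last target. There are 200 camera calls.

### The job

First clear the jig: take the empty steel pail off it by its wooden grip, hang it by its handle over both prongs of the hook stand and let go of it. Then lay the white marble block flat on the jig with its long side along the long stop, press it home into the corner, and finish still gripping it and pushing it firmly against both stops at once (around ten newtons on each, and do not ram it). Leave everything else on the bench where it is.

Things in the scene. Friction and masses are not known exactly. Their poses are not given: they have to be found in the camera images.
- pail: Small empty open steel pail, 100 mm across at the rim, 84 mm at the foot, 75 mm high, 0.35 kg give or take a third; stands on the jig at the start. Origin: centre of its underside, z up. A stiff, fixed bail of 8 mm bar stands up over it in the plane of its y and z axes: two uprights at y = -50 and +50 mm, and a straight level top bar along y with its centre line 141 mm above the underside. The gap between the rim and the underside of the top bar is 62 mm.
- pail_grip (a point): Centre of the wooden grip in the middle of the pail's top bar: a block 14 mm (x) by 32 mm (along the bar, y) by 14 mm high. It is pinched from above with the fingers closing along the pail's x. Axes as the pail's.
- hook_stand: Heavy fixed green stand with two parallel level steel prongs. Origin: on the table under the root of the prongs. The prongs point along its own -x, at y = -28 and +28 mm, 8 mm thick, 125 mm long; foot plate 130 x 130 x 12 mm from x = -25 to +105 mm; post and cross-bar from x = +2 to +22 mm, top at 206 mm.
- hook_valley (a point): Midway between the prongs at their lowest place, 70 mm out from the stand's origin; its z is the prongs' centre line, 185 mm above the table. Axes as the stand's. The prongs rise gently to both sides of this place: centre line 12 mm higher at the post, 18 mm higher at the upturned tips (x = -55 mm from this point). The pail hangs with its top bar lying across both prongs (bar centre line 8 mm above this point) and its grip between them.
- marble_block: White marble block 50 mm (x) by 90 mm (y, long side) by 45 mm high, 0.5 kg give or take a fifth, lying on the table. Origin: centre of its underside, z up. Sliding it over the jig takes 1 to 3 N if it just rests there, and more the harder it is pressed down, before it meets any stop.
- jig: Fixed waxed plywood board (friction about 0.3) 200 mm (x) by 180 mm (y), 15 mm thick. Origin: centre of its underside. It carries two low stops, 12 mm high above the board, which meet at a right angle.
- jig_corner (a point): The inner corner of the two stops, on the board's upper face (70, -70, 15 mm in the jig's frame). Axes as the jig's: the block lies on the -x, +y side of it.
- jig_seat (a point): Where the centre of the block's underside is when the block is home in the corner: on the board's upper face, 25 mm to -x and 45 mm to +y of jig_corner. Axes as the jig's.
- long_stop: White slick plastic bar (friction about 0.15) 12 x 150 x 12 mm along the jig's y; its inner face, which looks to the jig's -x, is 70 mm from the jig's origin. The block's 90 mm side goes against it. Origin: centre of the bar's underside.
- short_stop: Blue slick plastic bar (friction about 0.15) 110 x 12 x 12 mm along the jig's x; its inner face, which looks to the jig's +y, is at y = -70 mm from the jig's origin. The block's 50 mm end goes against it. Origin: centre of the bar's underside.
- clay_block: Bystander: terracotta-coloured block 45 x 65 x 30 mm. Origin: centre of underside.
- wood_offcut: Bystander: dark wooden offcut 40 x 70 x 25 mm. Origin: centre of underside.
- tin: Bystander: red-banded tin, 72 mm across, 80 mm high. Origin: centre of underside.
- mallet: Bystander: hammer, 240 mm long, lying flat.
- scraper: Bystander: spatula-shaped scraper, 200 mm long, lying flat.
- mug: Bystander: blue mug, 76 mm across, 85 mm high. Origin: centre of underside.
- bottle: Bystander: white bottle, 60 mm across, 170 mm high. Origin: centre of underside.

How it is judged (in metres and radians):
On the way, in this order (a step that is already met when the one before it is completed fails the run):
1. the pail hangs at rest by its handle on the prongs, let go (contact force between pail and hook_stand above 1.5 N and height (world z) of pail above 0.03 m and x of pail_grip in the frame of hook_valley between -0.05 and 0.04 m and y of pail_grip in the frame of hook_valley between -0.03 and 0.03 m and z of pail_grip in the frame of hook_valley between -0.005 and 0.035 m and angle between pail's own z axis and vertical below 0.3 rad and linear speed of pail below 0.05 m/s and contact force between pail and the fingers below 0.1 N), for 0.3 s.
2. the marble block is home in the corner, pressed on both stops by the gripper (contact force between marble_block and long_stop above 2 N and contact force between marble_block and short_stop above 2 N and contact force between marble_block and the fingers above 2 N and x of marble_block in the frame of jig_seat between -0.003 and 0.003 m and y of marble_block in the frame of jig_seat between -0.003 and 0.003 m and z of marble_block in the frame of jig_seat between -0.003 and 0.003 m and angle between the y axis of marble_block and the y axis of jig, either way round below 0.04 rad and angle between marble_block's own z axis and vertical below 0.04 rad and linear speed of marble_block below 0.02 m/s), for 0.3 s.
At the end, for the whole second after the job is handed in: Block at rest, flat and square to the long stop within 2 deg, within 3 mm of home, touched by the fingers and pressing each stop with over 2 N throughout the last second; pail hanging at rest on the prongs by its handle, upright within 17 deg, underside over 30 mm up, not touched by the fingers (all of step 1 and all of step 2); the arm keeps its last pose, push and grip.
It fails at once if the block is rammed: over 60 N on a stop (contact force between marble_block and long_stop above 60 N or contact force between marble_block and short_stop above 60 N).
It fails at once if the pail is tipped over (more than 60 deg) (angle between pail's own z axis and vertical above 1.05 rad).
It fails at once if a bystander is shifted by more than 25 mm (distance of any of clay_block, wood_offcut, tin, mallet, scraper, mug, bottle from where it was at the start of the episode above 0.025 m).
It also fails if it takes over 72 s, if anything falls off the work surface, if the arm or the gripper's body presses on something with over 40 N, if the wrist force passes 120 N, or if a joint passes its speed limit or range.

## Working session

There is one attempt and no reset: what is moved stays moved. The work goes in short steps, Python scripts to look and compute and a tool call to move; the robot and the scene stay as the last step left them, time stands still between calls to the robot, and variables do not carry over. Pictures are saved under pics/ and viewed, about 8 in all and at most 12, crops included, and the job is handed in when it is done.

Besides the shell and the picture viewer there is one more tool, called after ">>>" in YAML: its name, and indented under it one key for each argument. play_rows: Moves the arm, as the interface text tells. Its arguments: {"type":"object","properties":{"commands":{"type":"array","items":{"type":"array","items":{"type":"array","items":{"type":"number"}}}}},"required":["commands"]}

```bash
ls; mkdir -p pics; cat > h.py <<'E'
import numpy as np, cv2
from station import r
def cap(n):
    s=r.sense(); c=r.capture(n)
    if 'extrinsics' in c: T=np.array(c['extrinsics'])
    else:
        W=np.eye(4); W[:3,:3]=np.array(s['ee_rot']); W[:3,3]=s['tcp_pos']; T=W@np.array(c['mount'])
    K=np.array(c['intrinsics']); z=c['range_z']; v,u=np.mgrid[:z.shape[0],:z.shape[1]]
    P=np.stack([(u-K[0,2])/K[0,0]*z,-(v-K[1,2])/K[1,1]*z,-z],-1)@T[:3,:3].T+T[:3,3]
    P[z==0]=np.nan
    return c,P,T,K
def save(im,name,scale=1):
    cv2.imwrite('pics/'+name,cv2.resize(im[...,::-1],None,fx=scale,fy=scale,interpolation=cv2.INTER_CUBIC))
E
python3 - <<'E'
from h import *
s=r.sense(); print(s)
for n in('top','side'):
    c,P,T,K=cap(n); np.savez(n+'.npz',P=P,im=c['image'],T=T,K=K); save(c['image'],n+'0.png',1.5); print(n,T.round(3).tolist(),K.round(1).tolist(),c.keys())
E
```

```text
pics
{'time_s': 0.0, 'joints': array([-5.30194626e+01,  2.20914663e+01,  3.80138962e-01, -3.05742140e-02,
       -6.84099173e+01, -1.48159046e+01]), 'joint_velocities': array([-0.00631925,  0.07951856, -0.01304352,  0.08264964,  0.00351886,
       -0.03038715]), 'effort': array([ 7.47900208e-05, -3.90663207e+01,  1.87405944e+01,  4.21999902e+00,
        1.09414832e-02, -1.99433607e-04]), 'tcp_pos': array([ 0.23558775, -0.5782536 ,  0.22145051]), 'ee_rot': array([[-9.26177870e-01, -3.77085911e-01, -8.76537126e-04],
       [-3.77086924e-01,  9.26175737e-01,  1.98887423e-03],
       [ 6.18509667e-05,  2.17258199e-03, -9.99997638e-01]]), 'wrist_force': array([ 0.86322489, -0.16745988, -0.68940465]), 'moment': array([0.01408231, 0.01119734, 0.00776083]), 'gripper_width': 0.9977699922360996}
top [[-0.023, 0.994, -0.103, 0.464], [-1.0, -0.024, -0.002, -0.05], [-0.004, 0.103, 0.995, 1.499], [0.0, 0.0, 0.0, 1.0]] [[469.2, 0.0, 262.2], [0.0, 469.2, 190.2], [0.0, 0.0, 1.0]] dict_keys(['image', 'range_z', 'intrinsics', 'extrinsics'])
side [[-0.96, 0.165, -0.225, 0.273], [-0.279, -0.548, 0.789, 0.971], [0.007, 0.82, 0.572, 0.909], [0.0, 0.0, 0.0, 1.0]] [[440.1, 0.0, 253.4], [0.0, 440.1, 188.8], [0.0, 0.0, 1.0]] dict_keys(['image', 'range_z', 'intrinsics', 'extrinsics'])
```

View pics/top0.png

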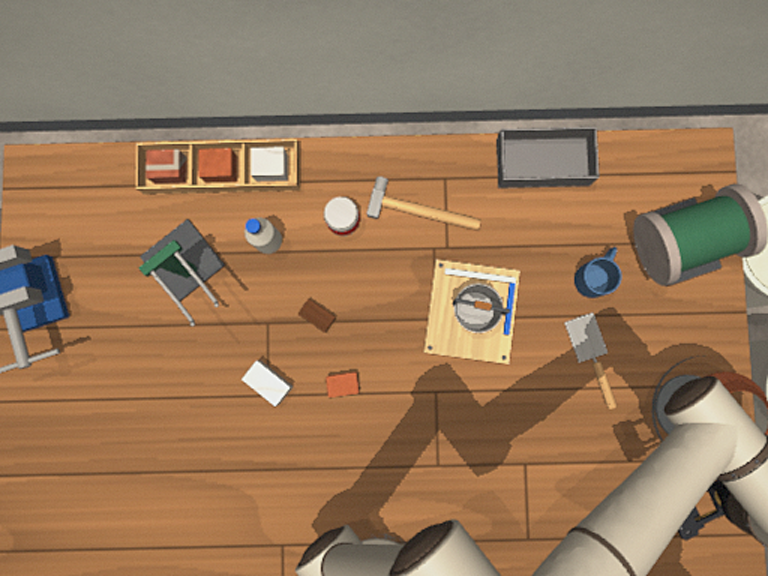

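View pics/side0.png

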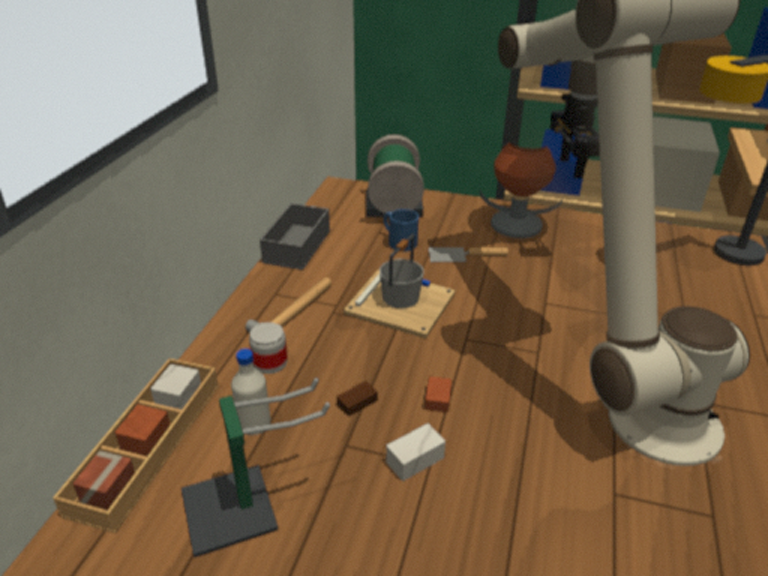

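Top view: jig near (473,312), pail grip (482,306), stand (180,260) with prongs pointing to lower right (205,310), and marble (266,382). The side view confirms the pail is on the jig. Next I measure all of these from depth.

```bash
python3 - <<'E'
from h import *
d=np.load('top.npz');P=d['P'];im=d['im'].astype(int)
def box(u0,v0,u1,v1):
    m=np.zeros(P.shape[:2],bool);m[int(v0/1.5):int(v1/1.5),int(u0/1.5):int(u1/1.5)]=1;return m
def rect(m,n):
    q=P[m];q=q[~np.isnan(q[:,0])]
    (c,s,a)=cv2.minAreaRect((q[:,:2]*1000).astype(np.float32));b=cv2.boxPoints((c,s,a))
    print(n,len(q),'c',np.round(c,1),'size',np.round(s,1),'ang',round(a,2),'z',np.median(q[:,2]).round(4),'mean',q.mean(0).round(4));return q
z=P[...,2]
rect(box(235,350,300,415)&(z>.035),'marble')
rect(box(420,250,530,370)&(z>.009)&(z<.032),'jig')
R,G,B=im[...,0],im[...,1],im[...,2]
rect(box(420,250,530,370)&(B>R+60)&(z>.009)&(z<.04),'short')
rect(box(420,250,530,290)&(B>170)&(z>.009)&(z<.04),'long')
rect(box(440,280,520,335)&(z>.12),'bail')
rect(box(440,280,520,335)&(z>.12)&(R>B+50),'grip')
rect(box(440,270,520,345)&(z>.06)&(z<.1),'rim')
q=rect(box(130,215,230,330)&(z>.15),'hook')
rect(box(130,215,230,330)&(z>.15)&(G>R+25),'crossbar')
rect(box(130,215,230,330)&(z<.03)&(z>.007),'plate')
m=box(130,215,230,330)&(z>.15)
for v,u in np.argwhere(m)[::3]: print(u,v,P[v,u].round(3),im[v,u]) if v>172 else 0
d=np.load('side.npz');P=d['P'];im=d['im'].astype(int);z=P[...,2];R,G,B=im[...,0],im[...,1],im[...,2]
print('SIDE')
rect(box(380,415,450,480)&(z>.04),'marble')
rect(box(340,260,460,340)&(z>.009)&(z<.02),'jig')
rect(box(380,240,425,285)&(z>.12),'bail')
rect(box(220,370,340,440)&(z>.15)&(abs(R-G)<25)&(R>90)&(z<.23),'prongs')
E
```

```text
marble 493 c [420.7 218.6] size [90.7 50.6] ang 50.43 z 0.0462 mean [0.4205 0.2173 0.046 ]
jig 3079 c [ 566.  -211.4] size [209.7 242.3] ang 88.8 z 0.0173 mean [ 0.5569 -0.208   0.0179]
short 114 c [ 563.1 -288.3] size [ 11.4 105.4] ang 81.37 z 0.0278 mean [ 0.5639 -0.2881  0.0272]
long 199 c [ 637.9 -232.1] size [151.4  31.4] ang 75.82 z 0.0277 mean [ 0.6328 -0.236   0.0275]
bail 137 c [ 561.2 -216.6] size [106.9  14.1] ang 80.48 z 0.1615 mean [ 0.5614 -0.2157  0.1606]
grip 52 c [ 561.9 -216.2] size [31.7 12.8] ang 76.96 z 0.1641 mean [ 0.5617 -0.2162  0.1636]
rim 205 c [ 562.3 -217.6] size [97.3 96.9] ang 88.52 z 0.0867 mean [ 0.5674 -0.2278  0.0826]
hook 581 c [611.3 344.3] size [150.9  83.5] ang 39.4 z 0.1977 mean [0.6339 0.3632 0.1972]
crossbar 205 c [661.7 385.2] size [20.5 81.9] ang 38.01 z 0.2068 mean [0.6618 0.3852 0.2062]
plate 1191 c [661.3 415.3] size [212.9 245.8] ang 88.64 z 0.0128 mean [0.6819 0.3943 0.0131]
99 173 [0.657 0.403 0.212] [ 78 115  90]
102 173 [0.657 0.396 0.209] [ 73 125  92]
105 173 [0.657 0.389 0.206] [ 75 127  94]
108 173 [0.656 0.378 0.213] [ 75 128  
[... 5323 characters left out ...]
2 0.341 0.187] [180 153 131]
127 211 [0.551 0.331 0.19 ] [147 132 119]
127 212 [0.548 0.33  0.194] [165 161 156]
127 213 [0.545 0.33  0.193] [171 171 163]
127 214 [0.542 0.329 0.197] [122 119 115]
127 215 [0.539 0.327 0.204] [157 150 138]
127 216 [0.536 0.325 0.21 ] [174 168 158]
128 217 [0.533 0.323 0.208] [153 133 115]
SIDE
marble 589 c [424.1 218.3] size [91.4 53.1] ang 51.72 z 0.046 mean [0.423  0.2208 0.046 ]
jig 1229 c [ 555.4 -266.1] size [296.6 202.6] ang 80.88 z 0.0165 mean [ 0.5484 -0.1843  0.0163]
bail 98 c [ 563.6 -214.9] size [107.6  15.2] ang 71.76 z 0.1587 mean [ 0.566  -0.2034  0.1525]
prongs 436 c [614.1 342.7] size [149.1  75.6] ang 36.3 z 0.1933 mean [0.6032 0.3406 0.1943]
```

Positions hold up against the sizes given:

| Item | Position (m) | Angle |
|---|---|---|
| Grip | (0.5615, -0.216, 0.156) | bail along ~80° |
| Stand valley | (0.597, 0.3345) | yaw 38° |
| Marble | (0.421, 0.2185) | long side at ~50.5° |
| Jig | – | yaw about -8.6° |

I now move above the pail, turning the jaws to 170°.

>>> play_rows:
  commands:
    - [[0.326, 0.363, 0, 0, 0, 1.012, 0], [0.326, 0.363, 0, 0, 0, 1.012, 0], [0.326, 0.363, 0, 0, 0, 1.012, 0], [0.326, 0.363, 0, 0, 0, 1.012, 0], [0.326, 0.363, 0, 0, 0, 1.012, 0]]

```text
time_s: 0.6
tcp_pos: [0.4036, -0.391, 0.2222]
ee_rot: [[-0.415, -0.91, -0.0], [-0.91, 0.415, 0.0], [-0.0, 0.001, -1.0]]
wrist_force: [0.9, 0.0, 1.1]
gripper_width: 1.003
```

>>> play_rows:
  commands:
    - [[0.159, 0.177, 0, 0, 0, 0.262, 0], [0.159, 0.177, 0, 0, 0, 0.262, 0], [0.159, 0.177, 0, 0, 0, 0.262, 0], [0.159, 0.177, 0, 0, 0, 0.262, 0], [0.159, 0.177, 0, 0, 0, 0.262, 0]]

```text
time_s: 1.1
tcp_pos: [0.5632, -0.2133, 0.2221]
ee_rot: [[-0.169, -0.986, -0.001], [-0.986, 0.169, 0.0], [-0.0, 0.001, -1.0]]
wrist_force: [0.2, -0.5, 0.1]
gripper_width: 0.999
```

```bash
python3 - <<'E'
from h import *
s=r.sense(); print(s['tcp_pos'],np.array(s['ee_rot']).round(3)[:,1])
c,P,T,K=cap('wrist'); im=c['image'].astype(int); save(c['image'],'w1.png',1.2)
m=(P[...,2]>.145)&(P[...,2]<.175)&(im[...,0]>im[...,2]+40)
q=P[m]; print(len(q), cv2.minAreaRect((q[:,:2]*1000).astype(np.float32)), np.median(q[:,2]))
E
```

```text
[ 0.56316327 -0.21328479  0.22205452] [-0.986  0.169  0.001]
693 ((561.0845947265625, -230.87469482421875), (80.81934356689453, 13.885750770568848), 76.5924072265625) 0.16315216839552865
```

View pics/w1.png

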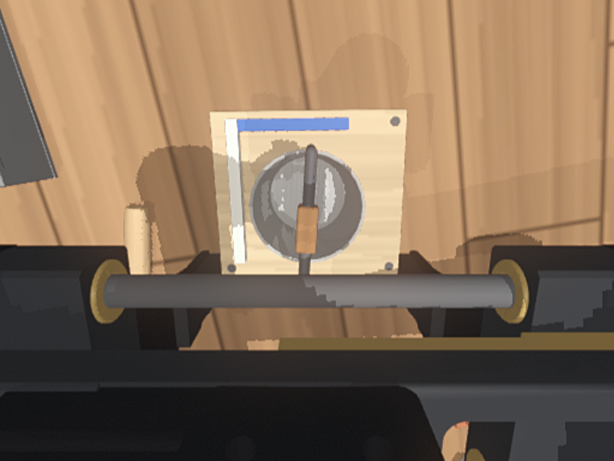

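The wrist view shows the grip at (307,230), with the bar tilted about 3° to the jaws. I measure the grip alone.

```bash
python3 - <<'E'
from h import *
c,P,T,K=cap('wrist'); im=c['image'].astype(int)
b=np.zeros(P.shape[:2],bool); b[160:216,235:275]=1
m=b&(P[...,2]>.145)&(P[...,2]<.175)&(im[...,0]>im[...,2]+40)
q=P[m]; print(len(q), cv2.minAreaRect((q[:,:2]*1000).astype(np.float32)), np.median(q[:,2]))
b[:]=0; b[85:210,170:345]=1
for n,m in(('short',b&(im[...,2]>im[...,0]+60)&(P[...,2]>.02)&(P[...,2]<.035)),('long',b&(im.min(-1)>170)&(P[...,2]>.022)&(P[...,2]<.035))):
    q=P[m]; print(n,len(q),cv2.minAreaRect((q[:,:2]*1000).astype(np.float32)), np.median(q[:,2]))
E
```

```text
687 ((564.3882446289062, -217.49461364746094), (33.76899719238281, 13.819971084594727), 77.0767822265625) 0.16322034147600825
short 891 ((566.0587768554688, -290.243896484375), (10.82288932800293, 108.51313018798828), 81.2087173461914) 0.02732977160926281
long 1142 ((582.5667114257812, -228.0491943359375), (140.76211547851562, 121.22502899169922), 80.86434936523438) 0.027229741037418126
```

>>> play_rows:
  commands:
    - [[0, -0.003, -0.04, 0, 0, -0.056, 0], [0, -0.003, -0.085, 0, 0, -0.056, 0], [0, -0.003, -0.085, 0, 0, -0.056, 0], [0, -0.003, -0.085, 0, 0, -0.056, 1], [0, -0.003, -0.085, 0, 0, -0.056, 1]]

```text
time_s: 1.7
tcp_pos: [0.5633, -0.2196, 0.1402]
ee_rot: [[-0.226, -0.974, 0.004], [-0.974, 0.226, -0.002], [0.001, -0.004, -1.0]]
wrist_force: [0.2, -0.4, 0.5]
gripper_width: 0.892
```

>>> play_rows:
  commands:
    - [[0, 0, 0, 0, 0, 0, 1], [0, 0, 0, 0, 0, 0, 1], [0, 0, 0, 0, 0, 0, 1], [0, 0, 0, 0, 0, 0, 1], [0, 0, 0, 0, 0, 0, 1]]

```text
time_s: 2.2
tcp_pos: [0.5618, -0.2188, 0.1377]
ee_rot: [[-0.226, -0.974, 0.0], [-0.974, 0.226, -0.0], [-0.0, -0.0, -1.0]]
wrist_force: [0.2, -0.7, -0.4]
gripper_width: 0.45
```

>>> play_rows:
  commands:
    - [[0, 0, 0, 0, 0, 0, 1], [0, 0, 0, 0, 0, 0, 1], [0, 0, 0, 0, 0, 0, 1], [0, 0, 0, 0, 0, 0, 1], [0, 0, 0, 0, 0, 0, 1]]

```text
time_s: 2.7
tcp_pos: [0.5623, -0.2188, 0.1377]
ee_rot: [[-0.226, -0.974, 0.001], [-0.974, 0.226, -0.0], [-0.0, -0.001, -1.0]]
wrist_force: [0.8, -1.0, 0.2]
gripper_width: 0.156
```

>>> play_rows:
  commands:
    - [[0, 0, 0.01, 0, 0, 0, 1], [0, 0, 0.03, 0, 0, 0, 1], [0, 0, 0.06, 0, 0, 0, 1], [0, 0, 0.09, 0, 0, 0, 1], [0, 0, 0.11, 0, 0, 0, 1]]

```text
time_s: 3.2
tcp_pos: [0.5615, -0.2188, 0.2494]
ee_rot: [[-0.226, -0.974, 0.0], [-0.974, 0.226, 0.0], [-0.0, -0.0, -1.0]]
wrist_force: [0.9, -0.6, -3.8]
gripper_width: 0.157
```

>>> play_rows:
  commands:
    - [[-0.004, 0.03, 0, 0, 0, 0.08, 1], [-0.01, 0.07, 0, 0, 0, 0.17, 1], [-0.016, 0.11, 0, 0, 0, 0.26, 1], [-0.022, 0.155, 0, 0, 0, 0.35, 1], [-0.028, 0.2, 0, 0, 0, 0.44, 1]]

```text
time_s: 3.7
tcp_pos: [0.5321, -0.0175, 0.247]
ee_rot: [[0.213, -0.977, -0.003], [-0.977, -0.213, 0.0], [-0.001, 0.003, -1.0]]
wrist_force: [1.4, 0.4, -4.5]
gripper_width: 0.153
```

>>> play_rows:
  commands:
    - [[-0.006, 0.045, 0, 0, 0, 0.09, 1], [-0.012, 0.09, 0, 0, 0, 0.18, 1], [-0.018, 0.135, 0, 0, 0, 0.27, 1], [-0.024, 0.175, 0, 0, 0, 0.36, 1], [-0.03, 0.21, 0, 0, 0, 0.45, 1]]

```text
time_s: 4.2
tcp_pos: [0.5021, 0.1928, 0.247]
ee_rot: [[0.618, -0.786, -0.003], [-0.786, -0.618, -0.001], [-0.001, 0.002, -1.0]]
wrist_force: [0.7, -0.4, -3.7]
gripper_width: 0.156
```

>>> play_rows:
  commands:
    - [[-0.005, 0.03, 0, 0, 0, 0, 1], [-0.009, 0.055, 0, 0, 0, 0, 1], [-0.009, 0.063, -0.02, 0, 0, 0, 1], [-0.009, 0.063, -0.045, 0, 0, 0, 1], [-0.009, 0.063, -0.045, 0, 0, 0, 1]]

```text
time_s: 4.7
tcp_pos: [0.4911, 0.2524, 0.1981]
ee_rot: [[0.614, -0.789, -0.011], [-0.789, -0.614, -0.007], [-0.001, 0.012, -1.0]]
wrist_force: [-2.3, -0.8, -5.0]
gripper_width: 0.159
```

```bash
python3 - <<'E'
from h import *
s=r.sense(); t=np.array(s['tcp_pos']);print(t,np.array(s['ee_rot']).round(3)[:,1],s['wrist_force'],s['joints'])
c,P,T,K=cap('wrist'); a=c['image']
c2,P2,_,_=cap('side'); b=c2['image'][150:384,100:340]
save(a,'w2.png',1.2); save(b,'s2.png',2.4)
# prongs: stand frame estimate
v=np.array([.597,.3345]);ax=np.array([.788,.616]);ay=np.array([-.616,.788])
print('tcp in valley frame',(t[:2]-v)@ax,(t[:2]-v)@ay)
E
```

```text
[0.491146   0.25235793 0.19814344] [-0.789 -0.614  0.012] [-2.28398314 -0.77769488 -4.97916842] [ 43.93100082  16.45145388 -11.4500922   -0.16573842 -62.79718053
  -5.95539971]
tcp in valley frame -0.1340124651865741 0.00047810930231256723
```

View pics/s2.png

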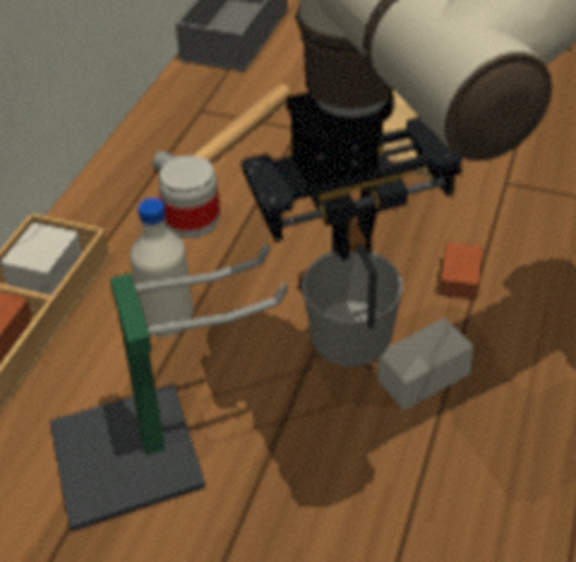

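The pail is upright, clear of the tips and in line with the prongs. I raise it slightly and slide it in.

>>> play_rows:
  commands:
    - [[0, 0, 0.006, 0, 0, 0, 1], [0.016, 0.0125, 0.006, 0, 0, 0, 1], [0.032, 0.025, 0.006, 0, 0, 0, 1], [0.048, 0.0375, 0.006, 0, 0, 0, 1], [0.064, 0.05, 0.006, 0, 0, 0, 1]]

```text
time_s: 5.3
tcp_pos: [0.5602, 0.3047, 0.211]
ee_rot: [[0.614, -0.789, 0.003], [-0.789, -0.614, 0.002], [0.0, -0.003, -1.0]]
wrist_force: [0.1, 0.9, -4.7]
gripper_width: 0.16
```

>>> play_rows:
  commands:
    - [[0.015, 0.012, 0, 0, 0, 0, 1], [0.03, 0.024, 0, 0, 0, 0, 1], [0.04, 0.0315, 0, 0, 0, 0, 1], [0.04, 0.0315, 0, 0, 0, 0, 1], [0.04, 0.0315, -0.01, 0, 0, 0, 1]]

```text
time_s: 5.8
tcp_pos: [0.5999, 0.336, 0.201]
ee_rot: [[0.615, -0.789, 0.004], [-0.789, -0.615, 0.003], [0.0, -0.005, -1.0]]
wrist_force: [0.2, 0.3, -3.5]
gripper_width: 0.156
```

>>> play_rows:
  commands:
    - [[0, 0, -0.004, 0, 0, 0, 1], [0, 0, -0.008, 0, 0, 0, 1], [0, 0, -0.012, 0, 0, 0, 1], [0, 0, -0.015, 0, 0, 0, 1], [0, 0, -0.018, 0, 0, 0, 1]]

```text
time_s: 6.3
tcp_pos: [0.5988, 0.3357, 0.1804]
ee_rot: [[0.615, -0.789, 0.0], [-0.789, -0.615, 0.0], [0.0, -0.0, -1.0]]
wrist_force: [-0.4, 0.1, -3.5]
gripper_width: 0.157
```

```bash
python3 - <<'E'
from h import *
s=r.sense(); t=np.array(s['tcp_pos']);print(t,s['wrist_force'])
v=np.array([.597,.3345]);ax=np.array([.788,.616]);ay=np.array([-.616,.788])
print('tcp in valley frame',(t[:2]-v)@ax,(t[:2]-v)@ay)
c2,P2,_,_=cap('side'); save(c2['image'][140:384,60:340],'s3.png',2.1)
E
```

```text
[0.59875462 0.33568513 0.18043655] [-0.35601094  0.12303986 -3.50134164]
tcp in valley frame 0.0021126764166855237 -0.00014696193455594368
```

View pics/s3.png

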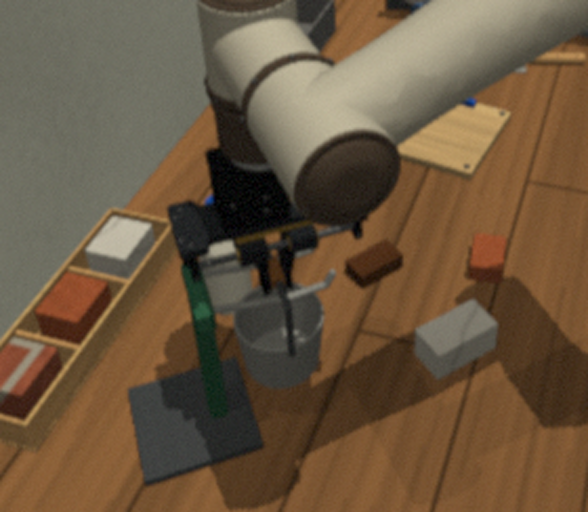

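The bar is across both prongs, about 6 mm above rest. I lower in small steps until the weight comes off.

>>> play_rows:
  commands:
    - [[0, 0, -0.002, 0, 0, 0, 1], [0, 0, -0.003, 0, 0, 0, 1], [0, 0, -0.004, 0, 0, 0, 1], [0, 0, -0.005, 0, 0, 0, 1], [0, 0, -0.005, 0, 0, 0, 1]]

```text
time_s: 6.85
tcp_pos: [0.5988, 0.3357, 0.1755]
ee_rot: [[0.615, -0.789, -0.0], [-0.789, -0.615, 0.0], [-0.0, 0.0, -1.0]]
wrist_force: [0.2, -0.2, -3.9]
gripper_width: 0.159
```

>>> play_rows:
  commands:
    - [[0, 0, -0.0005, 0, 0, 0, 1], [0, 0, -0.001, 0, 0, 0, 1], [0, 0, -0.001, 0, 0, 0, 1]]

```text
time_s: 7.15
tcp_pos: [0.5989, 0.3358, 0.1751]
ee_rot: [[0.615, -0.789, 0.001], [-0.789, -0.615, 0.0], [0.0, -0.001, -1.0]]
wrist_force: [-1.1, -0.9, -1.7]
gripper_width: 0.157
```

>>> play_rows:
  commands:
    - [[0, 0, -0.0005, 0, 0, 0, 1], [0, 0, -0.001, 0, 0, 0, 1], [0, 0, -0.001, 0, 0, 0, 0.7], [0, 0, -0.001, 0, 0, 0, 0.5], [0, 0, -0.001, 0, 0, 0, 0.5]]

```text
time_s: 7.65
tcp_pos: [0.5992, 0.3359, 0.1738]
ee_rot: [[0.615, -0.789, 0.001], [-0.789, -0.615, 0.001], [0.0, -0.001, -1.0]]
wrist_force: [-0.3, 1.2, -0.3]
gripper_width: 0.345
```

>>> play_rows:
  commands:
    - [[0, 0, 0, 0, 0, 0, 0.5], [0, 0, 0, 0, 0, 0, 0.5], [0, 0, 0, 0, 0, 0, 0.5], [0, 0, 0, 0, 0, 0, 0.5]]

```text
time_s: 8.05
tcp_pos: [0.5989, 0.3357, 0.1736]
ee_rot: [[0.615, -0.789, 0.0], [-0.789, -0.615, 0.0], [0.0, -0.0, -1.0]]
wrist_force: [-0.9, 0.6, 0.6]
gripper_width: 0.495
```

>>> play_rows:
  commands:
    - [[0, 0, 0.015, 0, 0, 0, 0.5], [0, 0, 0.05, 0, 0, 0, 0.5], [0, 0, 0.09, 0, 0, 0, 0.5], [0, 0, 0.125, 0, 0, 0, 0.2], [0, 0, 0.125, 0, 0, 0, 0]]

```text
time_s: 8.55
tcp_pos: [0.6011, 0.3367, 0.3059]
ee_rot: [[0.615, -0.788, 0.011], [-0.789, -0.615, 0.007], [0.002, -0.013, -1.0]]
wrist_force: [-0.5, 1.1, -0.1]
gripper_width: 0.605
```

>>> play_rows:
  commands:
    - [[-0.035, -0.023, 0, 0, 0, -0.14, 0], [-0.07, -0.046, 0, 0, 0, -0.28, 0], [-0.105, -0.069, 0, 0, 0, -0.42, 0], [-0.14, -0.092, 0, 0, 0, -0.56, 0], [-0.178, -0.117, 0, 0, 0, -0.7, 0]]

```text
time_s: 9.05
tcp_pos: [0.4195, 0.2177, 0.298]
ee_rot: [[-0.044, -0.999, -0.0], [-0.999, 0.044, -0.0], [0.0, 0.0, -1.0]]
wrist_force: [0.2, -0.2, 0.6]
gripper_width: 0.98
```

>>> play_rows:
  commands:
    - [[0, 0, -0.03, 0, 0, -0.14, 0], [0, 0, -0.06, 0, 0, -0.28, 0], [0, 0, -0.09, 0, 0, -0.42, 0], [0, 0, -0.12, 0, 0, -0.56, 0], [0, 0, -0.14, 0, 0, -0.653, 0]]

```text
time_s: 9.55
tcp_pos: [0.4198, 0.2178, 0.1565]
ee_rot: [[-0.641, -0.767, -0.002], [-0.767, 0.641, -0.001], [0.002, 0.001, -1.0]]
wrist_force: [0.3, -0.3, -0.5]
gripper_width: 0.997
```

>>> play_rows:
  commands:
    - [[0, 0, 0, 0, 0, 0, 0], [0, 0, 0, 0, 0, 0, 0]]

```text
time_s: 9.75
tcp_pos: [0.4212, 0.2189, 0.159]
ee_rot: [[-0.635, -0.772, 0.001], [-0.772, 0.635, -0.0], [-0.0, -0.001, -1.0]]
wrist_force: [0.7, 1.1, -0.1]
gripper_width: 1.002
```

```bash
python3 - <<'E'
from h import *
s=r.sense(); print(s['tcp_pos'],np.array(s['ee_rot']).round(3)[:,1],s['wrist_force'])
c,P,T,K=cap('wrist'); 
m=(P[...,2]>.035)&(P[...,2]<.056); m&=np.hypot(P[...,0]-.421,P[...,1]-.2185)<.06
q=P[m]; print(len(q),cv2.minAreaRect((q[:,:2]*1000).astype(np.float32)),np.median(q[:,2]), q[:,:2].mean(0), np.argwhere(m).min(0),np.argwhere(m).max(0))
c2,P2,_,_=cap('side'); save(np.hstack([cv2.resize(c['image'],(400,300)),cv2.resize(c2['image'][200:384,60:305],(400,300))]),'w4.png')
m=(P2[...,2]>.04)&(P2[...,2]<.056); m&=np.hypot(P2[...,0]-.421,P2[...,1]-.2185)<.06
q=P2[m]; print(len(q),cv2.minAreaRect((q[:,:2]*1000).astype(np.float32)))
E
```

```text
[0.42119027 0.21885453 0.15900474] [-0.772  0.635 -0.001] [ 0.72401162  1.09158143 -0.1227616 ]
4610 ((422.65411376953125, 217.5792236328125), (89.614501953125, 49.986061096191406), 50.75722122192383) 0.04531391316496791 [0.42134784 0.21602131] [134 229] [224 281]
582 ((423.08489990234375, 218.53298950195312), (91.0709228515625, 52.49433898925781), 50.823265075683594)
```

View pics/w4.png

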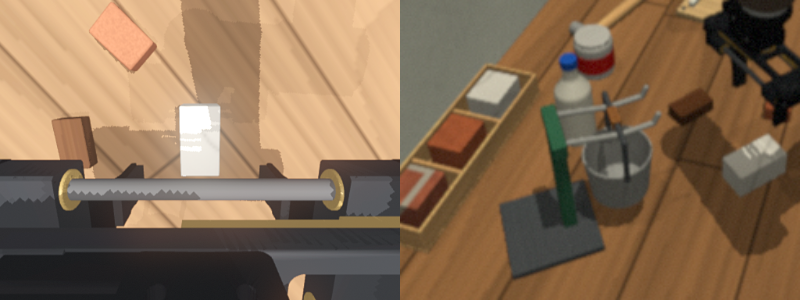

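The pail hangs free on both prongs. The block reads (0.4225, 0.218) at 50.8° with the expected size. I descend and grasp it.

>>> play_rows:
  commands:
    - [[0.0015, -0.001, -0.04, 0, 0, 0.005, 0], [0.0015, -0.001, -0.08, 0, 0, 0.005, 0], [0.0015, -0.001, -0.115, 0, 0, 0.005, 0], [0.0015, -0.001, -0.135, 0, 0, 0.005, 0], [0.0015, -0.001, -0.144, 0, 0, 0.005, 0.2]]

```text
time_s: 10.35
tcp_pos: [0.4224, 0.2177, 0.0137]
ee_rot: [[-0.633, -0.774, -0.001], [-0.774, 0.633, -0.001], [0.001, 0.0, -1.0]]
wrist_force: [0.2, -1.3, 0.2]
gripper_width: 0.966
```

>>> play_rows:
  commands:
    - [[0, 0, 0, 0, 0, 0, 0.3], [0, 0, 0, 0, 0, 0, 0.4], [0, 0, 0, 0, 0, 0, 0.5], [0, 0, 0, 0, 0, 0, 0.7], [0, 0, 0, 0, 0, 0, 1]]

```text
time_s: 10.85
tcp_pos: [0.4229, 0.2182, 0.0155]
ee_rot: [[-0.633, -0.774, 0.002], [-0.774, 0.633, 0.001], [-0.002, -0.0, -1.0]]
wrist_force: [0.1, -0.8, 3.8]
gripper_width: 0.573
```

>>> play_rows:
  commands:
    - [[0, 0, 0, 0, 0, 0, 1], [0, 0, 0, 0, 0, 0, 1], [0, 0, 0, 0, 0, 0, 1], [0, 0, 0, 0, 0, 0, 1]]

```text
time_s: 11.25
tcp_pos: [0.4228, 0.2181, 0.0155]
ee_rot: [[-0.633, -0.774, 0.001], [-0.774, 0.633, 0.001], [-0.002, -0.0, -1.0]]
wrist_force: [-0.9, 0.0, 6.3]
gripper_width: 0.571
```

>>> play_rows:
  commands:
    - [[0, 0, 0.01, 0, 0, 0, 1], [0, 0, 0.03, 0, 0, 0, 1], [0, 0, 0.06, 0, 0, 0, 1], [0, 0, 0.09, 0, 0, 0, 1], [0, 0, 0.11, 0, 0, 0, 1]]

```text
time_s: 11.75
tcp_pos: [0.4219, 0.2175, 0.1261]
ee_rot: [[-0.634, -0.774, 0.0], [-0.774, 0.634, 0.001], [-0.001, 0.0, -1.0]]
wrist_force: [-0.3, -0.1, -4.5]
gripper_width: 0.576
```

```bash
cat > jig.py <<'E'
from h import *
def stops(n,thr):
    c,P,T,K=cap(n); im=c['image'].astype(int); z=P[...,2]; R,B=im[...,0],im[...,2]
    near=np.hypot(P[...,0]-.56,P[...,1]+.22)<.14
    hi=near&(z>.0215)&(z<.036)
    for nm,m in(('short',hi&(B>R+50)),('long',hi&(abs(R-B)<45)&(R>120)&(P[...,0]>.61))):
        q=P[m][:,:2]*1000
        if len(q)<20: print(n,nm,len(q)); continue
        (cx,s,a)=cv2.minAreaRect(q.astype(np.float32)); mu=np.median(q,0); w=np.linalg.eigh(np.cov(q.T))[1][:,1]
        print(n,nm,len(q),np.round(cx,1),np.round(s,1),round(a,1),'mean',q.mean(0).round(1),'pca ang',round(np.degrees(np.arctan2(w[1],w[0])),1))
    m=near&(z>.009)&(z<.021); q=P[m][:,:2]*1000; 
    print(n,'board',len(q),cv2.minAreaRect(q.astype(np.float32)),'z',np.median(z[m]))
    return c
E
python3 - <<'E'
from jig import *
t=stops('top',0); s=stops('side',0)
save(np.hstack([cv2.resize(t['image'][165:255,270:370],(400,360),interpolation=2),cv2.resize(s['image'][150:230,220:310],(400,356),interpolation=2)[:356]] if 0 else [cv2.resize(t['image'][165:255,270:370],(400,360)),cv2.resize(s['image'][150:231,220:310],(400,360))]),'j5.png')
E
```

```text
top short 117 [ 564.8 -288.4] [ 10.9 108.5] 80.8 mean [ 565.  -288.5] pca ang 170.9
top long 175 [ 634.4 -231.1] [149.   16.4] 79.1 mean [ 634.3 -230.9] pca ang 80.7
top board 3002 ((558.9820556640625, -221.6126708984375), (258.9631042480469, 240.35479736328125), 66.40933990478516) z 0.015996902653573786
side short 11
side long 98 [ 637.2 -231.1] [149.   13.6] 80.3 mean [ 636.2 -227.3] pca ang 80.9
side board 653 ((617.8952026367188, -222.01075744628906), (198.83612060546875, 111.15250396728516), 88.54251861572266) z 0.01669707204002624
```

View pics/j5.png

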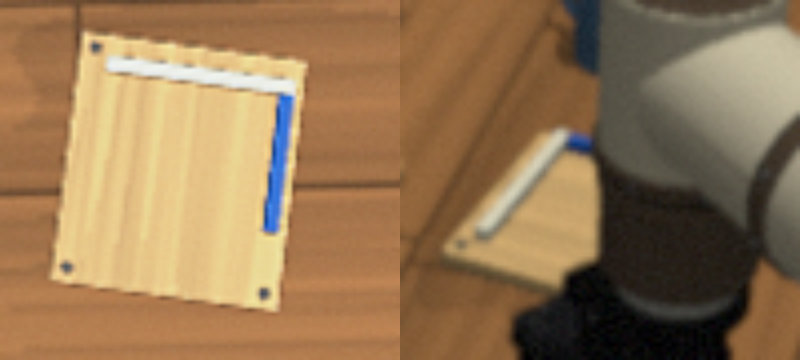

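Jig yaw is about -9.0° and the seat is near (0.602, -0.2435). I carry the block to a point 15 mm off both stops.

>>> play_rows:
  commands:
    - [[0.013, -0.034, 0, 0, 0, 0.05, 1], [0.03, -0.08, 0, 0, 0, 0.11, 1], [0.047, -0.125, 0, 0, 0, 0.17, 1], [0.064, -0.17, 0, 0, 0, 0.23, 1], [0.081, -0.215, 0, 0, 0, 0.29, 1]]

```text
time_s: 12.35
tcp_pos: [0.5019, 0.0007, 0.1225]
ee_rot: [[-0.384, -0.923, -0.004], [-0.923, 0.384, -0.0], [0.002, 0.004, -1.0]]
wrist_force: [1.6, 0.6, -5.2]
gripper_width: 0.574
```

>>> play_rows:
  commands:
    - [[0.017, -0.045, 0, 0, 0, 0.06, 1], [0.034, -0.09, 0, 0, 0, 0.12, 1], [0.051, -0.135, 0, 0, 0, 0.18, 1], [0.068, -0.18, 0, 0, 0, 0.239, 1], [0.08, -0.212, 0, 0, 0, 0.239, 1]]

```text
time_s: 12.85
tcp_pos: [0.5823, -0.2118, 0.1215]
ee_rot: [[-0.158, -0.987, -0.004], [-0.987, 0.158, 0.001], [-0.0, 0.005, -1.0]]
wrist_force: [-0.1, -0.6, -5.4]
gripper_width: 0.572
```

>>> play_rows:
  commands:
    - [[0.0065, -0.017, 0, 0, 0, 0, 1], [0.0065, -0.017, -0.03, 0, 0, 0, 1], [0.0065, -0.017, -0.055, 0, 0, 0, 1], [0.0065, -0.017, -0.07, 0, 0, 0, 1], [0.0065, -0.017, -0.07, 0, 0, 0, 1]]

```text
time_s: 13.35
tcp_pos: [0.5856, -0.2255, 0.0488]
ee_rot: [[-0.158, -0.987, -0.011], [-0.987, 0.158, 0.003], [-0.001, 0.012, -1.0]]
wrist_force: [-0.8, -0.3, -5.9]
gripper_width: 0.571
```

```bash
python3 - <<'E'
from jig import *
s=r.sense(); print(s['tcp_pos'],np.array(s['ee_rot']).round(4)[:,1],s['wrist_force'],s['joints'].round(1))
c=stops('wrist',0); save(c['image'],'w6.png',1.2)
E
```

```text
[ 0.58555321 -0.22551445  0.04884573] [-0.9874  0.158   0.0118] [-0.76633563 -0.26001604 -5.85668558] [ -6.4  32.  -10.4  -0.1 -48.3  -2.7]
wrist short 3381 [ 566.4 -290.5] [ 11.3 109.9] 81.3 mean [ 566.6 -290.6] pca ang 171.0
wrist long 2621 [ 630.4 -265.1] [84.1 21.2] 76.1 mean [ 631.  -267.2] pca ang 80.9
wrist board 24044 ((560.2047729492188, -233.3291015625), (139.0212860107422, 200.53524780273438), 81.04765319824219) z 0.01540091742613156
```

View pics/w6.png

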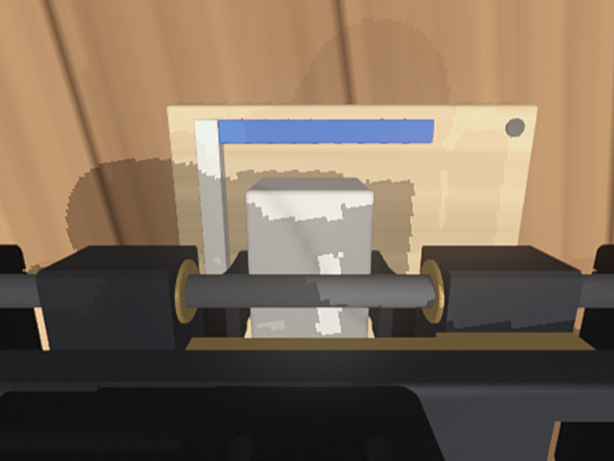

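The wrist view shows the block square to the stops, with a gap to the white stop (225 to 247 px) and to the blue one. The jig angle of -9° is confirmed. I let the arm settle, then lower.

>>> play_rows:
  commands:
    - [[0, 0, 0, 0, 0, 0, 1], [0, 0, 0, 0, 0, 0, 1], [0, 0, 0, 0, 0, 0, 1]]

```text
time_s: 13.7
tcp_pos: [0.5904, -0.2262, 0.0556]
ee_rot: [[-0.156, -0.988, 0.002], [-0.988, 0.156, -0.0], [-0.0, -0.002, -1.0]]
wrist_force: [0.2, 0.6, -5.7]
gripper_width: 0.576
```

```bash
python3 - <<'E'
from h import *
s=r.sense(); print(s['tcp_pos'],np.array(s['ee_rot']).round(4).tolist(),s['wrist_force'])
jx=np.array([.9877,-.1564]);jy=np.array([.1564,.9877]);t=np.array(s['tcp_pos'])[:2];print('to go jx,jy',.633-t@jx,-.1475-t@jy)
c,P,T,K=cap('wrist'); z=P[...,2]
m=(z>.06)&(z<.085)&(np.hypot(P[...,0]-t[0],P[...,1]-t[1])<.06); q=P[m]; print('block top z',len(q),np.median(q[:,2]),(q[:,:2]@jy).min(),(q[:,:2]@jx).min(),(q[:,:2]@jx).max())
E
```

```text
[ 0.59043897 -0.22624388  0.05559843] [[-0.1562, -0.9877, 0.002], [-0.9877, 0.1562, -0.0002], [-0.0001, -0.002, -1.0]] [ 0.21037008  0.57763176 -5.66142528]
to go jx,jy 0.014438888976481046 -0.016383578984241226
block top z 3793 0.08446231642604118 -0.17652144847157472 0.584026535634929 0.6537183934349838
```

>>> play_rows:
  commands:
    - [[0, 0, -0.01, 0, 0, 0, 1], [0, 0, -0.018, 0, 0, 0, 1], [0, 0, -0.022, 0, 0, 0, 1], [0, 0, -0.022, 0, 0, 0, 1], [0, 0, -0.022, 0, 0, 0, 1]]

```text
time_s: 14.25
tcp_pos: [0.5899, -0.2263, 0.0323]
ee_rot: [[-0.156, -0.988, -0.0], [-0.988, 0.156, -0.0], [0.0, 0.0, -1.0]]
wrist_force: [-0.4, 0.4, -5.0]
gripper_width: 0.57
```

>>> play_rows:
  commands:
    - [[0, 0, -0.001, 0, 0, 0, 1], [0, 0, -0.002, 0, 0, 0, 1], [0, 0, -0.002, 0, 0, 0, 1], [0, 0, -0.002, 0, 0, 0, 1]]

```text
time_s: 14.65
tcp_pos: [0.59, -0.2263, 0.0307]
ee_rot: [[-0.156, -0.988, 0.0], [-0.988, 0.156, -0.0], [-0.0, -0.0, -1.0]]
wrist_force: [0.4, -0.5, -4.9]
gripper_width: 0.572
```

>>> play_rows:
  commands:
    - [[0, 0, -0.0005, 0, 0, 0, 1], [0, 0, -0.001, 0, 0, 0, 1], [0, 0, -0.001, 0, 0, 0, 1], [0, 0, -0.001, 0, 0, 0, 1]]

```text
time_s: 15.05
tcp_pos: [0.59, -0.2264, 0.0306]
ee_rot: [[-0.156, -0.988, 0.001], [-0.988, 0.156, -0.0], [0.0, -0.001, -1.0]]
wrist_force: [-3.3, 1.7, 5.0]
gripper_width: 0.577
```

On the board. I ease the downward press and slide towards the long stop.

>>> play_rows:
  commands:
    - [[0, 0, 0.0004, 0, 0, 0, 1], [0.004, -0.0006, 0.0004, 0, 0, 0, 1], [0.007, -0.0011, 0.0004, 0, 0, 0, 1], [0.009, -0.0014, 0.0004, 0, 0, 0, 1], [0.01, -0.0016, 0.0004, 0, 0, 0, 1]]

```text
time_s: 15.55
tcp_pos: [0.5994, -0.2282, 0.0306]
ee_rot: [[-0.156, -0.988, -0.001], [-0.988, 0.156, -0.0], [0.0, 0.001, -1.0]]
wrist_force: [-5.2, 1.4, 6.0]
gripper_width: 0.57
```

>>> play_rows:
  commands:
    - [[0.001, -0.0002, 0, 0, 0, 0, 1], [0.0015, -0.0002, 0, 0, 0, 0, 1], [0.002, -0.0003, 0, 0, 0, 0, 1]]

```text
time_s: 15.85
tcp_pos: [0.6012, -0.2285, 0.0306]
ee_rot: [[-0.156, -0.988, -0.001], [-0.988, 0.156, -0.0], [0.0, 0.001, -1.0]]
wrist_force: [-5.5, 0.9, 4.8]
gripper_width: 0.572
```

>>> play_rows:
  commands:
    - [[0, 0, 0.0004, 0, 0, 0, 1], [0.0005, -0.0001, 0.0004, 0, 0, 0, 1], [0.001, -0.0002, 0.0004, 0, 0, 0, 1], [0.001, -0.0002, 0.0004, 0, 0, 0, 1]]

```text
time_s: 16.25
tcp_pos: [0.6027, -0.2286, 0.0306]
ee_rot: [[-0.156, -0.988, -0.0], [-0.988, 0.156, -0.0], [0.0, 0.0, -1.0]]
wrist_force: [-4.3, -0.8, 5.8]
gripper_width: 0.573
```

>>> play_rows:
  commands:
    - [[0.0005, -0.0001, 0, 0, 0, 0, 1], [0.001, -0.0002, 0, 0, 0, 0, 1], [0.001, -0.0002, 0, 0, 0, 0, 1]]

```text
time_s: 16.55
tcp_pos: [0.6038, -0.2287, 0.0306]
ee_rot: [[-0.156, -0.988, -0.0], [-0.988, 0.156, -0.0], [0.0, 0.0, -1.0]]
wrist_force: [-3.9, 0.5, 5.4]
gripper_width: 0.571
```

>>> play_rows:
  commands:
    - [[0, 0, 0.0004, 0, 0, 0, 1], [0.0005, -0.0001, 0.0004, 0, 0, 0, 1], [0.001, -0.0002, 0.0004, 0, 0, 0, 1], [0.001, -0.0002, 0.0004, 0, 0, 0, 1]]

```text
time_s: 16.95
tcp_pos: [0.605, -0.2288, 0.0306]
ee_rot: [[-0.156, -0.988, 0.0], [-0.988, 0.156, 0.0], [-0.0, -0.0, -1.0]]
wrist_force: [-3.7, 0.1, 2.2]
gripper_width: 0.57
```

>>> play_rows:
  commands:
    - [[0.0005, -0.0001, 0, 0, 0, 0, 1], [0.0005, -0.0001, 0, 0, 0, 0, 1]]

```text
time_s: 17.15
tcp_pos: [0.6054, -0.2288, 0.0306]
ee_rot: [[-0.156, -0.988, 0.0], [-0.988, 0.156, 0.0], [-0.0, -0.0, -1.0]]
wrist_force: [-1.5, 0.5, 2.5]
gripper_width: 0.572
```

>>> play_rows:
  commands:
    - [[0.0005, -0.0001, 0, 0, 0, 0, 1], [0.001, -0.0002, 0, 0, 0, 0, 1], [0.001, -0.0002, 0, 0, 0, 0, 1]]

```text
time_s: 17.45
tcp_pos: [0.6063, -0.229, 0.0306]
ee_rot: [[-0.156, -0.988, -0.0], [-0.988, 0.156, 0.0], [-0.0, 0.0, -1.0]]
wrist_force: [-3.2, 1.1, 1.9]
gripper_width: 0.576
```

>>> play_rows:
  commands:
    - [[0.0005, -0.0001, 0, 0, 0, 0, 1], [0.0005, -0.0001, 0, 0, 0, 0, 1]]

```text
time_s: 17.65
tcp_pos: [0.6064, -0.229, 0.0306]
ee_rot: [[-0.156, -0.988, -0.001], [-0.988, 0.156, 0.0], [-0.0, 0.001, -1.0]]
wrist_force: [-3.9, 1.0, 2.3]
gripper_width: 0.573
```

>>> play_rows:
  commands:
    - [[0.0005, -0.0001, 0, 0, 0, 0, 1], [0.0005, -0.0001, 0, 0, 0, 0, 1], [0.0005, -0.0001, 0, 0, 0, 0, 1]]

```text
time_s: 17.95
tcp_pos: [0.6064, -0.229, 0.0306]
ee_rot: [[-0.156, -0.988, -0.002], [-0.988, 0.156, 0.001], [-0.0, 0.002, -1.0]]
wrist_force: [-5.6, 2.2, 3.6]
gripper_width: 0.573
```

```bash
python3 - <<'E'
from h import *
s=r.sense(); F=np.array(s['wrist_force']);t=np.array(s['tcp_pos'])
jx=np.array([.9877,-.1564]);jy=np.array([.1564,.9877]);print(t,t[:2]@jx,t[:2]@jy,'F',F[:2]@jx,F[:2]@jy,F[2])
c,P,T,K=cap('wrist'); save(c['image'][80:300,120:400],'w7.png',2.4)
E
```

```text
[ 0.60636345 -0.22897801  0.03063454] 0.6347173389503789 -0.13132633205783592 F -5.880564194480173 1.339222084743226 3.560188346277575
```

View pics/w7.png

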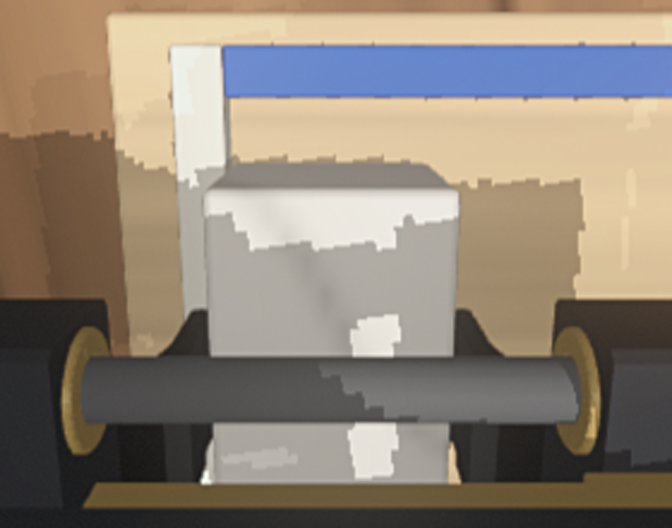

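The block is on the long stop with about 5 N. I now slide along it to the short stop.

>>> play_rows:
  commands:
    - [[-0.0005, -0.003, 0, 0, 0, 0, 1], [-0.001, -0.006, 0, 0, 0, 0, 1], [-0.0014, -0.009, 0, 0, 0, 0, 1], [-0.0017, -0.011, 0, 0, 0, 0, 1], [-0.0019, -0.012, 0, 0, 0, 0, 1]]

```text
time_s: 18.5
tcp_pos: [0.6047, -0.2397, 0.0306]
ee_rot: [[-0.156, -0.988, -0.002], [-0.988, 0.156, 0.002], [-0.002, 0.002, -1.0]]
wrist_force: [-4.4, 6.9, 4.8]
gripper_width: 0.578
```

>>> play_rows:
  commands:
    - [[-0.0001, -0.0005, 0, 0, 0, 0, 1], [-0.0002, -0.001, 0, 0, 0, 0, 1], [-0.0002, -0.0015, 0, 0, 0, 0, 1]]

```text
time_s: 18.8
tcp_pos: [0.6044, -0.241, 0.0306]
ee_rot: [[-0.156, -0.988, -0.002], [-0.988, 0.156, 0.002], [-0.002, 0.002, -1.0]]
wrist_force: [-5.4, 7.2, 5.2]
gripper_width: 0.572
```

>>> play_rows:
  commands:
    - [[0, 0, 0.0005, 0, 0, 0, 1], [-0.0001, -0.0005, 0.0005, 0, 0, 0, 1], [-0.0002, -0.001, 0.0005, 0, 0, 0, 1], [-0.0003, -0.0015, 0.0005, 0, 0, 0, 1]]

```text
time_s: 19.2
tcp_pos: [0.6042, -0.2428, 0.0306]
ee_rot: [[-0.156, -0.988, -0.002], [-0.988, 0.156, 0.002], [-0.002, 0.002, -1.0]]
wrist_force: [-3.7, 6.0, 2.2]
gripper_width: 0.57
```

>>> play_rows:
  commands:
    - [[-0.0001, -0.0005, 0, 0, 0, 0, 1], [-0.0002, -0.001, 0, 0, 0, 0, 1], [-0.0002, -0.001, 0, 0, 0, 0, 1]]

```text
time_s: 19.5
tcp_pos: [0.604, -0.2439, 0.0307]
ee_rot: [[-0.156, -0.988, -0.002], [-0.988, 0.156, 0.002], [-0.002, 0.002, -1.0]]
wrist_force: [-3.5, 5.2, 2.1]
gripper_width: 0.57
```

>>> play_rows:
  commands:
    - [[-0.0001, -0.0005, 0, 0, 0, 0, 1], [-0.0002, -0.001, 0, 0, 0, 0, 1], [-0.0002, -0.001, 0, 0, 0, 0, 1]]

```text
time_s: 19.8
tcp_pos: [0.6039, -0.2449, 0.0306]
ee_rot: [[-0.156, -0.988, -0.002], [-0.988, 0.156, 0.002], [-0.002, 0.002, -1.0]]
wrist_force: [-4.0, 5.1, 2.2]
gripper_width: 0.574
```

>>> play_rows:
  commands:
    - [[-0.0001, -0.0005, 0, 0, 0, 0, 1], [-0.0001, -0.0005, 0, 0, 0, 0, 1], [-0.0001, -0.0005, 0, 0, 0, 0, 1]]

```text
time_s: 20.1
tcp_pos: [0.6038, -0.2448, 0.0306]
ee_rot: [[-0.156, -0.988, -0.002], [-0.988, 0.156, 0.002], [-0.002, 0.002, -1.0]]
wrist_force: [-4.3, 7.0, 3.0]
gripper_width: 0.571
```

Short-stop contact came at the expected place. I build up the push on both.

>>> play_rows:
  commands:
    - [[0.0003, -0.0006, 0, 0, 0, 0, 1], [0.0006, -0.0012, 0, 0, 0, 0, 1], [0.0009, -0.0016, 0, 0, 0, 0, 1], [0.0009, -0.0016, 0, 0, 0, 0, 1]]

```text
time_s: 20.5
tcp_pos: [0.6039, -0.245, 0.0307]
ee_rot: [[-0.156, -0.988, -0.004], [-0.988, 0.156, 0.004], [-0.004, 0.004, -1.0]]
wrist_force: [-5.4, 12.4, 5.9]
gripper_width: 0.571
```

>>> play_rows:
  commands:
    - [[0.0005, -0.0003, 0, 0, 0, 0, 1], [0.001, -0.0006, 0, 0, 0, 0, 1], [0.001, -0.0006, 0, 0, 0, 0, 1], [0.001, -0.0006, 0, 0, 0, 0, 1], [0.001, -0.0006, 0, 0, 0, 0, 1]]

```text
time_s: 21.0
tcp_pos: [0.6039, -0.245, 0.0307]
ee_rot: [[-0.156, -0.988, -0.006], [-0.988, 0.156, 0.005], [-0.004, 0.007, -1.0]]
wrist_force: [-7.9, 14.3, 7.2]
gripper_width: 0.57
```

```bash
python3 - <<'E'
from h import *
jx=np.array([.9877,-.1564]);jy=np.array([.1564,.9877])
for i in range(4):
    s=r.sense(); F=np.array(s['wrist_force']);t=np.array(s['tcp_pos'])
    print(t,t[:2]@jx,t[:2]@jy,'F',F[:2]@jx,F[:2]@jy,F[2]); c,P,T,K=cap('wrist')
q=P[np.isfinite(P[...,0])]; m=(q[:,2]>.053)&(q[:,2]<.068)&(abs(q[:,:2]@jx-.634)<.032)&(abs(q[:,:2]@jy+.147)<.055); q=q[m]
print('top z',np.median(q[:,2]),'z slope',np.linalg.lstsq(np.c_[q[:,:2],np.ones(len(q))],q[:,2],rcond=None)[0][:2],cv2.minAreaRect((q[:,:2]*1000).astype(np.float32)))
c2=cap('side')[0]; save(np.hstack([cv2.resize(c['image'][80:300,120:400],(400,314)),cv2.resize(c2['image'][150:384,60:358],(400,314))]),'w8.png')
E
```

```text
[ 0.60387312 -0.24498456  0.03073046] 0.6347610618577568 -0.14752548987570216 F -10.000653887966427 12.847144362516289 7.188658921291671
[ 0.60387743 -0.24497066  0.03072252] 0.6347631476580189 -0.14751109437871504 F -10.0698454250876 12.90115787574122 7.566490413661212
[ 0.60388506 -0.2449805   0.03073468] 0.6347722192453547 -0.14751961622631898 F -10.089206156538285 12.961914168574689 7.834480744302724
[ 0.6038963  -0.24497072  0.03075473] 0.6347817958593075 -0.1475081991987124 F -9.445566873284104 13.72777940700681 8.223846817206216
top z 0.060461141956136985 z slope [-0.0044851   0.00759272] ((601.082275390625, -258.085205078125), (63.89043426513672, 63.8548583984375), 80.6552963256836)
```

View pics/w8.png

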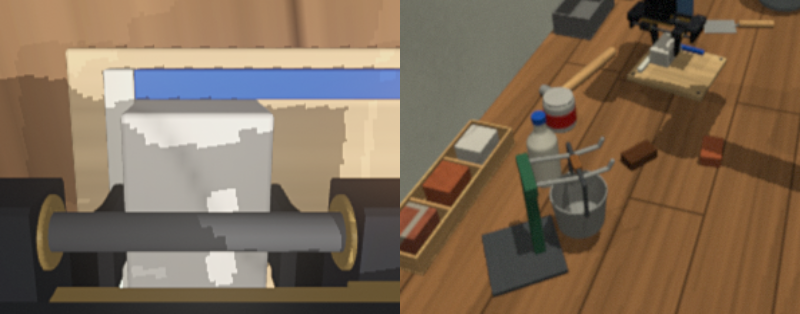

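The block is flat (top at 60 mm) and against both stops. The pail is still hanging and the bystanders are where they were. I hold briefly, then hand in.

>>> play_rows:
  commands:
    - [[0, 0, 0, 0, 0, 0, 1], [0, 0, 0, 0, 0, 0, 1], [0, 0, 0, 0, 0, 0, 1], [0, 0, 0, 0, 0, 0, 1], [0, 0, 0, 0, 0, 0, 1]]

```text
time_s: 21.75
tcp_pos: [0.6039, -0.245, 0.0307]
ee_rot: [[-0.156, -0.988, -0.006], [-0.988, 0.156, 0.005], [-0.004, 0.007, -1.0]]
wrist_force: [-9.0, 14.0, 7.8]
gripper_width: 0.574
```

```bash
python3 -c "
from h import *
print(r.sense()['wrist_force']); print(r.finish_job())"
```

```text
[-8.98706304 13.99117906  7.77146212]
the job is handed in; nothing more can be done
None
```

I hung the pail by its handle over both prongs and let go of it. Then I laid the marble block on the jig, pressed it into the corner, and handed the job in at about 22 s with the block still gripped. `finish_job` gives no verdict.

Last checks:
- **Pail:** the last side picture shows it hanging upright on both prongs, clear of the gripper. I did not measure how far it tilts.
- **Push:** the wrist reads about 11 N towards the long stop and 12 N towards the short stop, plus about 8 N pressing down. Part of the sideways reading is friction on the board, so the stops themselves feel a few newtons less.
- **Block position:** the short stop was met within 0.1 mm of where the camera put it. The long stop was met about 1.8 mm beyond the camera estimate, which is within the 2 mm calibration. The block's top is at 60 mm, as expected for a block lying on the board. Tilt is below 0.01 rad.
- **Block angle:** the jaws are square to the stops to about 0.1°. A final camera fit of the block's outline mixed in other surfaces and was no use as a check, so the angle rests on the jaws and the pictures.
- **Bystanders:** I saw no shift in the pictures and made no separate measurement.

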